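# Snap the arepa mould shut with the tongs

## Task

Close the split ring mould on the griddle: take the green-gripped tongs from the wooden rest, bring their jaws round the mould's two front ears and squeeze until the press stud clicks, without forcing the ears once it is shut, then lay the tongs back across both bars of the rest and let go. Treat the griddle as hot: nothing but the tongs may touch the mould or the griddle. Leave the mould standing where it is on the griddle and everything else on the counter undisturbed.

Things in the scene. Friction and masses are not known exactly. Their poses are not given: they have to be found in the camera images.
- tongs: Kitchen tongs, 212 mm long, 26 mm high, 165 g, lying flat: two steel arms on a spring hinge at one end (axis vertical), green sleeves half way, green jaws at the far end. Origin: on the centre line between the sleeves, at the underside's height; x points from hinge to jaws, z up. Hinge block x = -111..-89 mm, arms pivot at x = -95; sleeves x = -22..22, jaws x = 68..101 mm, both z = 0..26.
- tongs_grip (a point): Point midway between the two sleeves, 13 mm above the tongs' underside: where to grip, across the sleeves, from above. 66 mm wide over the sleeves when sprung open. The spring pushes back with 4 N (open) to 8 N (shut) on each finger: pressed 5 mm together they can be carried, jaws still about 60 mm apart; 10 N shuts the empty tongs. Released, they spring open.
- tongs_jaws (a point): Point midway between the jaws, 85 mm ahead of the grip point along the tongs' x, same height. The gap between the jaws is about 70 mm sprung open, 6 mm shut. Each jaw presses with about half of the grip force beyond what the spring takes.
- tongs_left (a joint): Angle of the tongs' left arm, rad: 0 sprung fully open, 0.180 shut. The right arm mirrors it. 0.01 rad brings the sleeves 1.9 mm and the jaws 3.6 mm closer together.
- rest: Wooden lid rest, fixed: board 160 x 130 x 10 mm with two cross bars along its y (14 mm wide, 130 mm long, centred at x = -60 and +60 mm, tops 30 mm above the counter). Origin: centre of the underside; z up. The tongs start lying on both bars, about along the rest's x, jaws towards +x, origin near the middle.
- mould: Round aluminium split-ring arepa mould, loose on the griddle, about 0.6 kg, 41 mm high (brass snap behind the ears 77 mm), ring 130 mm across: base disc with hinge post at the back (+x), two half rings that swing shut like pliers, an upright ear with half a brass press stud at the front of each. Origin: centre of the base's underside, on the griddle's top (34 mm over the counter); z up, -x out of the front, towards the robot.
- mould_ears (a point): Point midway between the two ears, 90 mm in front (-x) of the mould's centre, 30 mm above the griddle's top; axes as mould. Ears: 6 mm thick, x = -63..-109 mm of the mould, 15..41 mm above the griddle's top, symmetric about the mould's plane y = 0. Over their outer faces: open about 42 mm (46 at the tips), shut 12 mm. Brass caps stand 1.5 mm proud at x = -63..-81 mm.
- mould_left (a joint): Angle of the mould's left half, rad: 0 open, 0.10 clicked shut (the right half mirrors it). Over-centre snap: the ears resist with up to about 7 N each near 0.06, give way at 0.085, then pull themselves shut to 0.10 and stay; let go earlier they spring open. With the tongs gripped at the sleeves the click takes 18 to 25 N of grip; over 40 N forces the ears.
- griddle: Round cast-iron griddle, fixed, 240 mm across, on a square wooden trivet: flat top 34 mm above the counter. A loop handle sticks out 65 mm beyond the edge at +x, away from the robot. Origin: centre of the underside (on the counter), z up. The mould stands near its middle with its ears towards the robot's side.
- salt_shaker: Glass salt shaker with steel cap, 47 mm across, 80 mm high, stands between griddle and rest; origin: centre of the underside. Leave alone.
- spatula: Red plastic spatula lying on the counter nearest the robot, 280 mm long and 20 mm high; origin under its middle. Leave alone.
- arepa_press: Round aluminium arepa press with lever, 170 mm across, 65 mm high, towards the robot's right; origin: centre of the underside. Leave alone.
- bowl: Blue bowl, 150 mm across, 60 mm high, towards the robot's left; origin: centre of the underside. Leave alone.
- mug: White mug, 80 mm across, 90 mm high, left, near the robot; origin: centre of the underside. Leave alone.
- butter_dish: Covered butter dish, 100 x 170 mm, 71 mm high, beyond the salt shaker; origin: centre of the underside. Leave alone.
- oil_bottle: Amber oil bottle, 66 mm across, 200 mm high, right, near the robot; origin: centre of the underside. Leave alone.
Mind the look-alikes: they are no part of the job. Leave any purple look-alike of the mould alone.

How it is judged:
On the way, in this order (a step that is already met when the one before it is completed fails the run):
1. the tongs are taken up from the rest (height (world z) of tongs above 0.04 m and contact force between the fingers and tongs above 1 N), for 0.2 s.
2. the mould is clicked shut while the tongs are held in the gripper (value of joint mould_left above 0.09 rad and contact force between the fingers and tongs above 1 N), for 0.1 s.
At the end, for the whole second after the job is handed in: Mould clicked shut (joint above 0.090), upright, at rest within 40 mm of where it stood and 55 mm of the griddle centre; tongs released, at rest, level across both bars of the rest, origin within 40 mm of the rest centre, x axes within 0.5 rad (value of joint mould_left above 0.09 rad and horizontal distance between mould and griddle below 0.055 m and distance of mould from where it was at the start of the episode below 0.04 m and angle between mould's own z axis and vertical below 0.06 rad and height (world z) of tongs between 0.025 and 0.036 m and angle between tongs's own z axis and vertical below 0.08 rad and horizontal distance between tongs and rest below 0.04 m and angle between the x axis of tongs and the x axis of rest, either way round below 0.5 rad and linear speed of each of tongs, mould below 0.02 m/s); the robot touches nothing.
It fails at once if the gripper or arm touched the mould or the griddle (contact force between any of the fingers, the arm and mould above 0.5 N or contact force between any of the fingers, the arm and griddle above 0.5 N).
It fails at once if the ears were forced: tongs pressed on the mould with over 38 N (both ears together) (contact force between tongs and mould above 38 N).
It fails at once if the mould was pushed more than 40 mm (distance of mould from where it was at the start of the episode above 0.04 m).
It fails at once if a bystander was moved by more than 25 mm (distance of any of salt_shaker, spatula, arepa_press, bowl, mug, butter_dish, oil_bottle from where it was at the start of the episode above 0.025 m).
It also fails if it takes over 54 s, if anything falls off the work surface, if the arm or the gripper's body presses on something with over 40 N, if the wrist force passes 120 N, or if a joint passes its speed limit or range.

## Robot

A 7-joint arm with a two-finger parallel gripper is mounted at the origin on the work surface. World frame = base frame: x ahead of the robot, y to its left, z up, the work surface at z = 0. Lengths are in m, angles in rad, forces in N, time in s.
With the tool pointing down it reaches from about 0.425 to 0.875 m from the base axis. Payload 4.7 kg.
Tool frame: the origin (TCP) lies at the very end of the fingers, on their centre line; the grasp point (between the pads) lies 19 mm behind it (grip_point_offset is the distance from the TCP to the grasp point, in m); x points along the fingers, z is the direction in which the jaws open and shut, and the axes are right-handed (so a half turn about x gives the same grasp; the last joint's range is limited). The gripper opens to 87 mm and grips with 3 to 60 N. Pads are 19 mm wide; open, the fingers measure 117 mm over their backs; the gripper's body (75 mm by 190 mm) begins 51 mm behind the grasp point.
Start: joints at [-1.199, 0.321, -0.07, 1.45, 0.023, 1.371, -0.057], TCP at [0.228, 0.609, 0.223] pointing down, gripper open.
Joint ranges: [-2.86, 2.86], [-0.3, 2.09], [-1.38, 1.24], [0.06, 2.45], [-1.56, 4.7], [0.09, 2.05], [-2.69, 2.69]. Speed limits (rad/s): [2.57, 2.57, 3.14, 3.14, 3.14, 3.14, 3.14].

## Interface

Orientations are given as a rotation vector (axis times angle).
In Python, from bench import get_state, get_image, calibration, close_job, grip_point_offset gives the robot as it stands.
- The arm moves only by the tool play_rows, never from a script. Its argument "targets" is a list of rows, each an object with "claw": the closure, from 0 (fully open) to 1 (shut); "linear": the shift along the tool's x, y, z as a fraction of full scale, a list of three; "rotation": the turn, a rotation vector about the tool's x, y, z as a fraction of full scale, a list of three. In form: [{"claw": claw, "linear": [x, y, z], "rotation": [wx, wy, wz]}, ...]. A call has 1 to 10 rows; each row shifts and turns the pose as measured when the row begins, along the tool's axes as they then stand; what a row does not reach is not made up. Full scale, the value 1, is 2.5 cm for a shift and 90 degrees for a turn. A row lasts 1/12 s, in which the tool goes at most 41.7 mm and 7.16 degrees, less where a joint would pass 70% of its speed; a pose out of reach is approached as far as the arm can. A call with a number of a shift or a turn outside -1 to 1 is refused whole. A call with a gripper value outside its range is refused whole. The fingers move at their own pace and stop on an object; "newtons" is the grip in N (left out, the last holds). Time passes only in rows, so rows that do not move let the fingers close. It gives the time, the measured TCP pose, the force and the opening at its end, in the units of the state.
- get_state(): the state, without advancing time (a new reading comes with each control period).
- get_image(name): name is "scene" or "top"; returns the picture (480x640x3 uint8, blue, green, red); there is no depth.
- calibration(name): a dict with "fx", "fy", "cx", "cy" (pixels), "dist_coeffs" ([k1, k2, p1, p2, k3] as OpenCV has them; the pictures are not rectified), "rvec" (rotation vector, rad) and "tvec" (3), from world to camera coordinates, as OpenCV has them. Camera axes: x right, y down, z forward; pixel columns grow to the right and rows downward; lengths in m; the calibration is good to about 2 mm. A picture is of the moment at which its call begins. calibration takes no time and is no camera call.
- close_job(): hands the job in, once; it reports no verdict.
The state is a dict: "time": time; "joint_positions": joint angles; "qd": joint speeds; "joint_torque": joint torques, N m; "position": TCP position; "tool_rot": TCP orientation; "ft_force": force on the tool from outside, world axes, zero at the start; "torque": the same for the moment, N m; "grip_width": opening from 0.0 (shut) to 1.0 (fully open).
Only numpy, scipy, OpenCV 4.12 (cv2) and the standard library are available. Lean on these libraries where they do the work, as an engineer would, in place of code of your own. Each camera call takes 0.05 s, during which the arm holds its last target. There are 200 camera calls.

## Working session

There is one attempt and no reset: what is moved stays moved. The work goes in short steps, Python scripts to look and compute and a tool call to move; the robot and the scene stay as the last step left them, time stands still between calls to the robot, and variables do not carry over. Pictures are saved under pics/ and viewed, about 8 in all and at most 12, crops included, and the job is handed in when it is done.

Besides the shell and the picture viewer there is one more tool, called after "Emit:" as name([rows], argument=value, ...), one row to a line, values as JSON. play_rows: Moves the arm, as the interface text tells. Shift numbers are shares of 2.5 cm and turn numbers shares of 90 degrees, none past 1 either way. Its arguments: {"type":"object","properties":{"targets":{"type":"array"},"newtons":{"type":"number"}},"required":["targets"]}

```bash
ls; mkdir -p pics
python3 - <<'E'
from bench import *
import cv2
s=get_state();print(s, grip_point_offset if not callable(grip_point_offset) else grip_point_offset())
for n in("scene","top"):
    cv2.imwrite(f"pics/{n}0.png",get_image(n));print(calibration(n))
E
```

```text
pics
{'time': 0.0, 'joint_positions': array([-1.19892394,  0.32183098, -0.07010316,  1.45165722,  0.02262103,
        1.3708024 , -0.05689791]), 'qd': array([ 0.00105805, -0.00021384, -0.0008994 , -0.00090069,  0.00036984,
       -0.00044177, -0.00110297]), 'joint_torque': array([-3.51208701e-04, -4.91308272e+01, -4.03923551e-01, -3.12526667e+01,
       -6.38339692e-02,  4.37212118e-02,  1.76461681e-04]), 'position': array([0.22747364, 0.60831157, 0.22146541]), 'tool_rot': array([-0.94296101,  1.35900212,  0.94101171]), 'ft_force': array([ 0.0922052 , -0.62007203, -0.05277691]), 'torque': array([ 0.03634334, -0.00093414,  0.0112534 ]), 'grip_width': 0.9991889552729435} 0.0187
{'fx': 481.9267916456041, 'fy': 481.9267916456041, 'cx': 322.8512450442584, 'cy': 238.73247407554368, 'dist_coeffs': array([-0.00132071,  0.        ,  0.        ,  0.        ,  0.        ]), 'rvec': array([ 1.0213626 ,  2.26365555, -1.20984852]), 'tvec': array([ 0.38913075, -0.19122662,  1.67107947])}
{'fx': 463.12472337150456, 'fy': 463.12472337150456, 'cx': 323.81451907912066, 'cy': 237.51524368880416, 'dist_coeffs': array([0.01579273, 0.        , 0.        , 0.        , 0.        ]), 'rvec': array([ 2.17038195, -2.14699555,  0.125733  ]), 'tvec': array([-0.00263513,  0.59951046,  1.52861631])}
```

View pics/scene0.png

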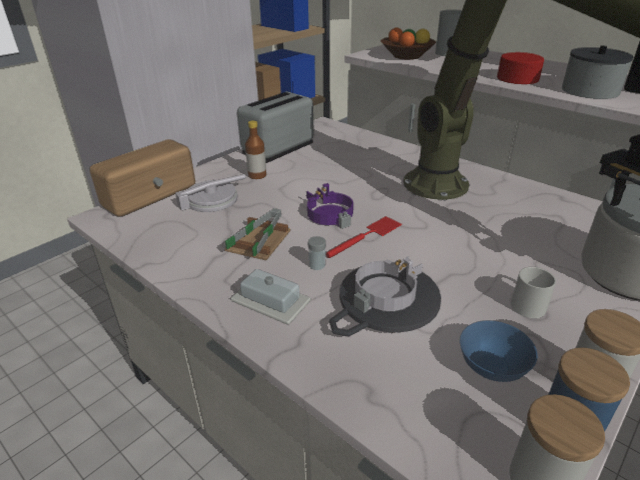

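View pics/top0.png

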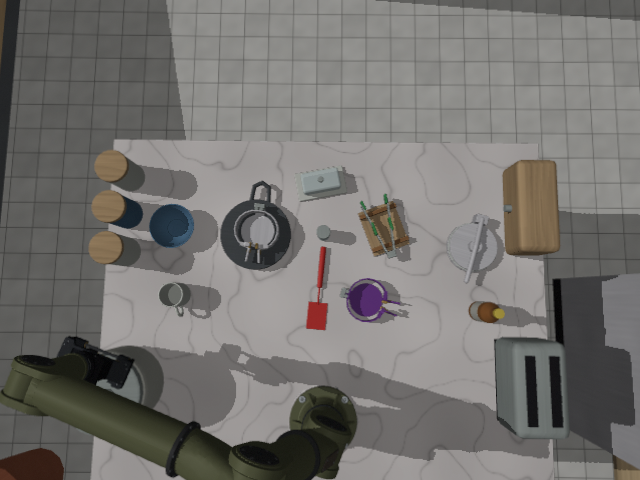

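The top view shows the grey mould on the griddle at (258,232), with its ears near (256,253). The purple look-alike stands on the counter at (368,300), so I leave it alone. The tongs lie on the rest at about (383,225), jaws towards the top. I'll confirm both in an enlarged crop.

Run:
```python
import cv2,numpy as np
a=cv2.imread("pics/top0.png")
# 5.33x crops: mould x 221..296,y 175..275 ; tongs x 350..425 y 180..270
f=5
def c(x,y):return cv2.resize(a[y:y+110,x:x+78],None,fx=f,fy=f,interpolation=cv2.INTER_CUBIC)
im=np.hstack([c(218,172),c(346,172)])
for k in range(0,11):
    cv2.putText(im,str(172+10*k),(0,50*k+5),0,.35,(0,0,255),1); cv2.line(im,(25,50*k),(32,50*k),(0,0,255),1)
for k in range(0,8):
    for o,x in((0,218),(390,346)): cv2.putText(im,str(x+10*k),(o+50*k,545),0,.35,(255,0,0),1);cv2.line(im,(o+50*k,525),(o+50*k,533),(255,0,0),1)
cv2.imwrite("pics/crop1.png",im)
```

```text
(no output)
```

View pics/crop1.png

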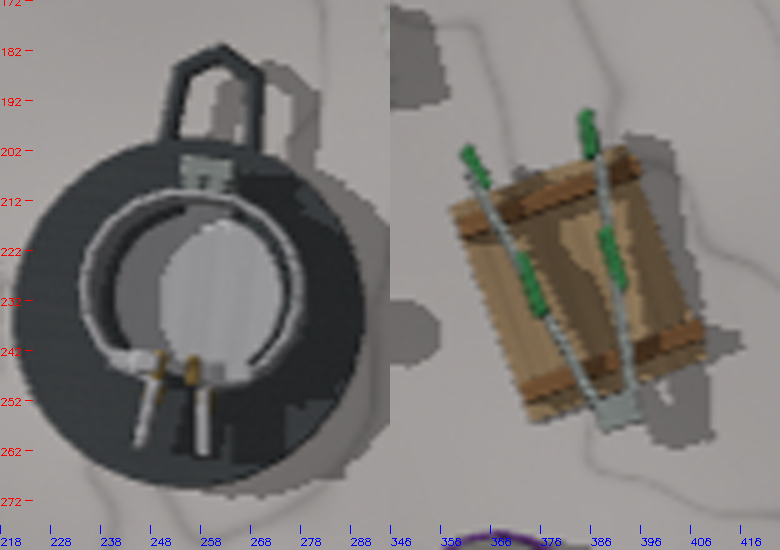

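```bash
cat > h.py <<'E'
import cv2,numpy as np
from bench import *
from scipy.spatial.transform import Rotation as R
def w(px,z,n="top"):
    c=calibration(n);K=np.array([[c['fx'],0,c['cx']],[0,c['fy'],c['cy']],[0,0,1]])
    u=cv2.undistortPoints(np.array(px,float).reshape(-1,1,2),K,c['dist_coeffs']).reshape(-1,2)
    r=cv2.Rodrigues(c['rvec'])[0];t=np.ravel(c['tvec']);o=-r.T@t
    d=np.c_[u,np.ones(len(u))]@r;return o+d*((z-o[2])/d[:,2])[:,None]
def p(X,n="top"):
    c=calibration(n);K=np.array([[c['fx'],0,c['cx']],[0,c['fy'],c['cy']],[0,0,1]])
    return cv2.projectPoints(np.array(X,float).reshape(-1,1,3),c['rvec'],c['tvec'],K,c['dist_coeffs'])[0].reshape(-1,2)
E
python3 - <<'E'
from h import *
np.set_printoptions(precision=4,suppress=True)
A=lambda l:[(218+x/5-.4,172+y/5-.4) for x,y in l]
B=lambda l:[(346+(x-390)/5-.4,172+y/5-.4) for x,y in l]
c=calibration("top");print("cam",-cv2.Rodrigues(c['rvec'])[0].T@np.ravel(c['tvec']))
print("ears ltip,rtip,lbase,rbase\n",w(A([(140,443),(203,452),(154,380),(202,388)]),.075))
print("hinge",w(A([(207,172)]),.075)); print("ring L,R,top,",w(A([(81,280),(302,290),(190,189)]),.075))
print("griddle L R T B",w(A([(14,315),(364,315),(190,139),(190,487)]),.034))
print("tongs jaw tips L,R; sleeve L,R; block\n",w(B([(465,150),(586,112),(531,286),(613,258),(618,410)]),.056))
print("rest bar ends top-L, top-R, bot-L, bot-R\n",w(B([(456,216),(634,158),(526,392),(700,330)]),.03))
print("salt",w([(323,233)],.08)); print("spat handle top",w([(322,248)],.02))
E
```

```text
cam [ 0.4137 -0.0014  1.589 ]
ears ltip,rtip,lbase,rbase
 [[0.5173 0.2589 0.075 ]
 [0.5118 0.2175 0.075 ]
 [0.5588 0.251  0.075 ]
 [0.5539 0.2193 0.075 ]]
hinge [[0.6978 0.22   0.075 ]]
ring L,R,top, [[0.6246 0.3011 0.075 ]
 [0.6195 0.1552 0.075 ]
 [0.6863 0.231  0.075 ]]
griddle L R T B [[0.6059 0.3538 0.034 ]
 [0.6084 0.1171 0.034 ]
 [0.7283 0.2382 0.034 ]
 [0.4909 0.2315 0.034 ]]
tongs jaw tips L,R; sleeve L,R; block
 [[ 0.7201 -0.1186  0.056 ]
 [ 0.7469 -0.2001  0.056 ]
 [ 0.6282 -0.1628  0.056 ]
 [ 0.6477 -0.2177  0.056 ]
 [ 0.5457 -0.2204  0.056 ]]
rest bar ends top-L, top-R, bot-L, bot-R
 [[ 0.6795 -0.1145  0.03  ]
 [ 0.7209 -0.2361  0.03  ]
 [ 0.5595 -0.1621  0.03  ]
 [ 0.6029 -0.2799  0.03  ]]
salt [[0.6091 0.0065 0.08  ]]
spat handle top [[0.5654 0.0097 0.02  ]]
```

```bash
cat >> h.py <<'E'
def go(tx,ty,tz,yaw,flip=0,s=None):
    """numbers to reach TCP (tx,ty,tz), tool down, tool-y along -tongs x (flip=0) or +"""
    s=s or get_state();r=R.from_rotvec(s['tool_rot']);M=r.as_matrix()
    d=M.T@(np.array([tx,ty,tz])-s['position'])
    c,sn=np.cos(yaw),np.sin(yaw);z=np.array([-sn,c,0])*(-1 if flip else 1);x=np.array([0,0,-1.])
    T=np.c_[x,np.cross(z,x),z]
    dr=(r.inv()*R.from_matrix(T)).as_rotvec()
    print("t",round(s['time'],2),"pos",s['position'].round(4),"grip",round(s['grip_width'],3),"F",s['ft_force'].round(1),"q7",s['joint_positions'].round(2))
    print("tool axes\n",M.round(3))
    print("linear total units",(d/.025).round(3),"rot total units",(dr/(np.pi/2)).round(4))
E
python3 -c "
from h import *
go(.6375,-.1905,.20,.315,0);go(.6375,-.1905,.20,.315,1)"
```

```text
t 0.1 pos [0.2275 0.6084 0.2216] grip 1.003 F [-0.4 -0.8  0.8] q7 [-1.2   0.32 -0.07  1.45  0.02  1.37 -0.06]
tool axes
 [[-0.    -0.937  0.35 ]
 [-0.002  0.35   0.937]
 [-1.    -0.    -0.002]]
linear total units [  0.905 -26.551 -24.188] rot total units [-4.283e-01 -1.000e-03 -3.000e-04]
t 0.1 pos [0.2275 0.6084 0.2216] grip 1.003 F [-0.4 -0.8  0.8] q7 [-1.2   0.32 -0.07  1.45  0.02  1.37 -0.06]
tool axes
 [[-0.    -0.937  0.35 ]
 [-0.002  0.35   0.937]
 [-1.    -0.    -0.002]]
linear total units [  0.905 -26.551 -24.188] rot total units [ 1.5717e+00 -4.0000e-04  1.3000e-03]
```

Emit:
play_rows([
  {"claw":0,"linear":[0,-0.95,-0.85],"rotation":[0,0,0]},
  {"claw":0,"linear":[0,-0.95,-0.85],"rotation":[0,0,0]},
  {"claw":0,"linear":[0,-0.95,-0.85],"rotation":[0,0,0]},
  {"claw":0,"linear":[0,-0.95,-0.85],"rotation":[0,0,0]},
  {"claw":0,"linear":[0,-0.95,-0.85],"rotation":[0,0,0]},
  {"claw":0,"linear":[0,-0.95,-0.85],"rotation":[0,0,0]},
  {"claw":0,"linear":[0,-0.95,-0.85],"rotation":[0,0,0]},
  {"claw":0,"linear":[0,-0.95,-0.85],"rotation":[0,0,0]},
  {"claw":0,"linear":[0,-0.95,-0.85],"rotation":[0,0,0]},
  {"claw":0,"linear":[0,-0.95,-0.85],"rotation":[0,0,0]},
])

```text
time: 0.93
position: [0.3735, 0.3195, 0.2141]
tool_rot: [-0.956, 1.364, 0.957]
ft_force: [0.2, 0.4, 0.1]
grip_width: 1.001
```

Emit:
play_rows([
  {"claw":0,"linear":[0,-0.95,-0.85],"rotation":[0,0,0]},
  {"claw":0,"linear":[0,-0.95,-0.85],"rotation":[0,0,0]},
  {"claw":0,"linear":[0,-0.95,-0.85],"rotation":[0,0,0]},
  {"claw":0,"linear":[0,-0.95,-0.85],"rotation":[0,0,0]},
  {"claw":0,"linear":[0,-0.95,-0.85],"rotation":[0,0,0]},
  {"claw":0,"linear":[0,-0.95,-0.85],"rotation":[0,0,0]},
  {"claw":0,"linear":[0,-0.95,-0.85],"rotation":[0,0,0]},
  {"claw":0,"linear":[0,-0.95,-0.85],"rotation":[0,0,0]},
  {"claw":0,"linear":[0,-0.95,-0.85],"rotation":[0,0,0]},
  {"claw":0,"linear":[0,-0.95,-0.85],"rotation":[0,0,0]},
])

```text
time: 1.77
position: [0.5286, 0.0231, 0.2118]
tool_rot: [-0.955, 1.367, 0.959]
ft_force: [0.1, 0.5, -0.0]
grip_width: 1.002
```

```bash
python3 -c "
from h import *
go(.6375,-.1905,.20,.315,0)"
```

```text
t 1.77 pos [0.5286 0.0231 0.2118] grip 1.002 F [ 0.1  0.5 -0. ] q7 [-0.54  0.08  0.47  1.77 -0.03  1.32  1.17]
tool axes
 [[-0.014 -0.943  0.334]
 [-0.007  0.334  0.943]
 [-1.     0.011 -0.011]]
linear total units [ 0.467 -6.963 -6.594] rot total units [-0.4172 -0.0044 -0.0089]
```

Emit:
play_rows([
  {"claw":0,"linear":[0.05,-0.93,-0.88],"rotation":[0,0,0]},
  {"claw":0,"linear":[0.05,-0.93,-0.88],"rotation":[0,0,0]},
  {"claw":0,"linear":[0.05,-0.93,-0.88],"rotation":[0,0,0]},
  {"claw":0,"linear":[0.05,-0.93,-0.88],"rotation":[0,0,0]},
  {"claw":0,"linear":[0.05,-0.93,-0.88],"rotation":[0,0,0]},
  {"claw":0,"linear":[0.05,-0.93,-0.88],"rotation":[0,0,0]},
  {"claw":0,"linear":[0.05,-0.93,-0.88],"rotation":[0,0,0]},
  {"claw":0,"linear":[0,0,0],"rotation":[-0.07,0,0]},
  {"claw":0,"linear":[0,0,0],"rotation":[-0.07,0,0]},
  {"claw":0,"linear":[0,0,0],"rotation":[-0.07,0,0]},
])

```text
time: 2.6
position: [0.632, -0.1972, 0.1959]
tool_rot: [-1.201, 1.24, 1.213]
ft_force: [-0.7, 0.7, 0.6]
grip_width: 1.004
```

Emit:
play_rows([
  {"claw":0,"linear":[0,0,0],"rotation":[-0.07,0,0]},
  {"claw":0,"linear":[0,0,0],"rotation":[-0.07,0,0]},
  {"claw":0,"linear":[0,0,0],"rotation":[-0.06,0,0]},
  {"claw":0,"linear":[0,0,0],"rotation":[0,0,0]},
])

```text
time: 2.93
position: [0.6305, -0.1983, 0.1925]
tool_rot: [-1.435, 1.068, 1.463]
ft_force: [0.1, 0.5, -0.0]
grip_width: 0.999
```

Run:
```python
from h import *
go(.6375,-.1905,.08,.315,0)
a=get_image("scene");cv2.imwrite("pics/s2.png",cv2.resize(a[150:310,180:460],None,fx=2.8,fy=2.8,interpolation=cv2.INTER_CUBIC))
```

```text
t 2.93 pos [ 0.6305 -0.1983  0.1925] grip 0.999 F [ 0.1  0.5 -0. ] q7 [-0.12  0.4   0.49  1.46 -0.17  1.35  2.28]
tool axes
 [[-0.029 -0.948 -0.317]
 [-0.013 -0.317  0.948]
 [-1.     0.031 -0.003]]
linear total units [ 4.487 -0.507  0.221] rot total units [ 0.0047 -0.0019 -0.0198]
```

Emit:
play_rows([
  {"claw":0,"linear":[0.5,-0.1,0.05],"rotation":[0.002,0,-0.02]},
  {"claw":0,"linear":[0.9,-0.1,0.05],"rotation":[0,0,0]},
  {"claw":0,"linear":[0.9,-0.1,0.05],"rotation":[0,0,0]},
  {"claw":0,"linear":[0.9,-0.1,0.05],"rotation":[0,0,0]},
  {"claw":0,"linear":[0.8,-0.1,0.05],"rotation":[0,0,0]},
  {"claw":0,"linear":[0.2,0,0],"rotation":[0,0,0]},
  {"claw":0,"linear":[0,0,0],"rotation":[0,0,0]},
])

```text
time: 3.57
position: [0.6412, -0.1885, 0.0842]
tool_rot: [-1.427, 1.055, 1.418]
ft_force: [0.4, 0.6, -0.4]
grip_width: 0.999
```

Run:
```python
from h import *
go(.6375,-.1905,.025,.315,0)
a=get_image("scene");cv2.imwrite("pics/s2.png",cv2.resize(a[150:290,180:340],None,fx=4,fy=4,interpolation=cv2.INTER_CUBIC))
```

```text
t 3.57 pos [ 0.6412 -0.1885  0.0842] grip 0.999 F [ 0.4  0.6 -0.4] q7 [-0.11  0.48  0.47  1.58 -0.23  1.13  2.27]
tool axes
 [[ 0.004 -0.957 -0.29 ]
 [-0.003 -0.29   0.957]
 [-1.    -0.004 -0.004]]
linear total units [ 2.366  0.173 -0.024] rot total units [-0.0133 -0.0025  0.0022]
```

View pics/s2.png

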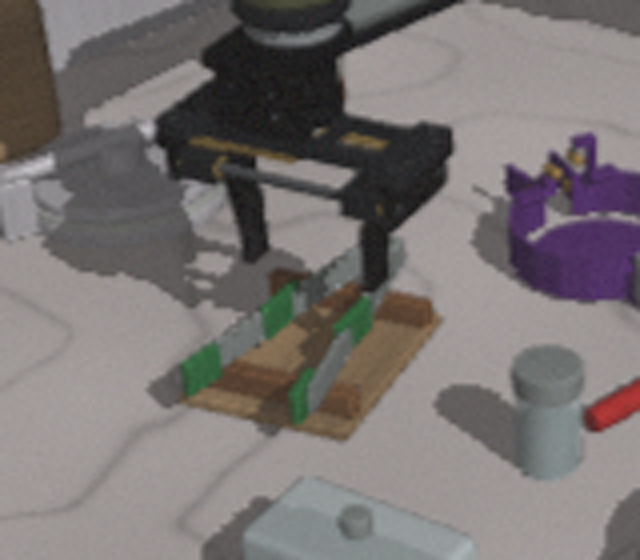

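The fingers straddle the tongs: their tips are at crop (255,255) and (375,285), with the green sleeves at (278,310) and (353,318) between them. Going down.

Emit:
play_rows([
  {"claw":0,"linear":[0.5,0.06,0],"rotation":[-0.013,0,0]},
  {"claw":0,"linear":[0.7,0.06,0],"rotation":[0,0,0]},
  {"claw":0,"linear":[0.6,0.05,0],"rotation":[0,0,0]},
  {"claw":0,"linear":[0.5,0,0],"rotation":[0,0,0]},
  {"claw":0,"linear":[0.1,0,0],"rotation":[0,0,0]},
  {"claw":0,"linear":[0,0,0],"rotation":[0,0,0]},
])

```text
time: 4.12
position: [0.6417, -0.1922, 0.0276]
tool_rot: [-1.451, 1.037, 1.423]
ft_force: [-1.0, -0.8, -0.4]
grip_width: 1.002
```

Run:
```python
from h import *
go(.6375,-.1905,.025,.315,0)
```

```text
t 4.12 pos [ 0.6417 -0.1922  0.0276] grip 1.002 F [-1.  -0.8 -0.4] q7 [-0.09  0.53  0.45  1.63 -0.26  1.02  2.32]
tool axes
 [[ 0.016 -0.95  -0.311]
 [-0.005 -0.311  0.95 ]
 [-1.    -0.013 -0.01 ]]
linear total units [0.1   0.14  0.119] rot total units [ 0.0007 -0.0063  0.0085]
```

Emit:
play_rows([
  {"claw":0,"linear":[0.1,0.14,0.1],"rotation":[0,-0.006,0.009]},
  {"claw":0.15,"linear":[0,0,0],"rotation":[0,0,0]},
  {"claw":0.3,"linear":[0,0,0],"rotation":[0,0,0]},
  {"claw":0.3,"linear":[0,0,0],"rotation":[0,0,0]},
  {"claw":0.3,"linear":[0,0,0],"rotation":[0,0,0]},
  {"claw":0.3,"linear":[0,0,0],"rotation":[0,0,0]},
], newtons=12)

```text
time: 4.62
position: [0.6397, -0.1918, 0.0284]
tool_rot: [-1.441, 1.042, 1.435]
ft_force: [-0.3, 0.2, -1.3]
grip_width: 0.736
```

Run:
```python
from h import *
go(.6375,-.1905,.15,.315,0)
```

```text
t 4.62 pos [ 0.6397 -0.1918  0.0284] grip 0.736 F [-0.3  0.2 -1.3] q7 [-0.09  0.53  0.45  1.62 -0.26  1.04  2.32]
tool axes
 [[ 0.003 -0.95  -0.311]
 [-0.002 -0.311  0.95 ]
 [-1.    -0.002 -0.002]]
linear total units [-4.866  0.055  0.063] rot total units [ 0.0008 -0.0015  0.0015]
```

Emit:
play_rows([
  {"claw":0.32,"linear":[0,0,0],"rotation":[0,0,0]},
  {"claw":0.32,"linear":[0,0,0],"rotation":[0,0,0]},
  {"claw":0.32,"linear":[0,0,0],"rotation":[0,0,0]},
  {"claw":0.32,"linear":[0,0,0],"rotation":[0,0,0]},
], newtons=12)

```text
time: 4.95
position: [0.6394, -0.1915, 0.0282]
tool_rot: [-1.441, 1.042, 1.436]
ft_force: [0.3, -0.6, -0.2]
grip_width: 0.682
```

Emit:
play_rows([
  {"claw":0.3,"linear":[-0.3,0,0],"rotation":[0,0,0]},
  {"claw":0.3,"linear":[-0.5,0,0],"rotation":[0,0,0]},
  {"claw":0.3,"linear":[-0.7,0,0],"rotation":[0,0,0]},
  {"claw":0.3,"linear":[-0.9,0,0],"rotation":[0,0,0]},
  {"claw":0.3,"linear":[-0.9,0,0],"rotation":[0,0,0]},
  {"claw":0.3,"linear":[-0.9,0,0],"rotation":[0,0,0]},
  {"claw":0.3,"linear":[-0.7,0,0],"rotation":[0,0,0]},
  {"claw":0.3,"linear":[0,0,0],"rotation":[0,0,0]},
])

```text
time: 5.62
position: [0.6377, -0.1914, 0.1606]
tool_rot: [-1.439, 1.044, 1.437]
ft_force: [0.6, -0.9, -0.8]
grip_width: 0.703
```

Run:
```python
from h import *
go(.44,.18,.17,-.09,0)
a=get_image("scene");cv2.imwrite("pics/s3.png",cv2.resize(a[120:280,180:340],None,fx=3.5,fy=3.5,interpolation=cv2.INTER_CUBIC))
```

```text
t 5.62 pos [ 0.6377 -0.1914  0.1606] grip 0.703 F [ 0.6 -0.9 -0.8] q7 [-0.12  0.41  0.48  1.51 -0.2   1.27  2.28]
tool axes
 [[ 0.001 -0.951 -0.31 ]
 [-0.001 -0.31   0.951]
 [-1.    -0.    -0.001]]
linear total units [-0.395  2.91  16.577] rot total units [ 0.258  -0.0007  0.0003]
```

View pics/s3.png

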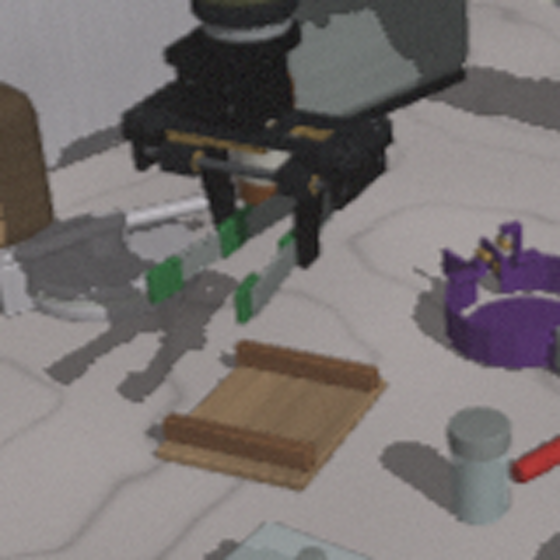

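Emit:
play_rows([
  {"claw":0.3,"linear":[0,0.08,0.4],"rotation":[0,0,0]},
  {"claw":0.3,"linear":[0,0.15,0.7],"rotation":[0,0,0]},
  {"claw":0.3,"linear":[0,0.19,0.9],"rotation":[0,0,0]},
  {"claw":0.3,"linear":[0,0.19,0.9],"rotation":[0,0,0]},
  {"claw":0.3,"linear":[0,0.19,0.9],"rotation":[0,0,0]},
  {"claw":0.3,"linear":[0,0.19,0.9],"rotation":[0,0,0]},
  {"claw":0.3,"linear":[0,0.19,0.9],"rotation":[0,0,0]},
  {"claw":0.3,"linear":[0,0.19,0.9],"rotation":[0,0,0]},
  {"claw":0.3,"linear":[0,0.19,0.9],"rotation":[0,0,0]},
  {"claw":0.3,"linear":[0,0.19,0.9],"rotation":[0,0,0]},
])

```text
time: 6.5
position: [0.5143, 0.0003, 0.1446]
tool_rot: [-1.421, 1.066, 1.453]
ft_force: [-0.4, 1.2, -1.4]
grip_width: 0.701
```

Emit:
play_rows([
  {"claw":0.3,"linear":[0,0.19,0.9],"rotation":[0,0,0]},
  {"claw":0.3,"linear":[0,0.19,0.9],"rotation":[0,0,0]},
  {"claw":0.3,"linear":[0,0.19,0.9],"rotation":[0,0,0]},
  {"claw":0.3,"linear":[0,0.19,0.9],"rotation":[0,0,0]},
  {"claw":0.3,"linear":[0,0.19,0.9],"rotation":[0,0,0]},
  {"claw":0.3,"linear":[0,0.19,0.9],"rotation":[0,0,0]},
  {"claw":0.3,"linear":[0,0.19,0.9],"rotation":[0,0,0]},
  {"claw":0.3,"linear":[0,0.19,0.9],"rotation":[0,0,0]},
  {"claw":0.3,"linear":[0,0.15,0.7],"rotation":[0,0,0]},
  {"claw":0.3,"linear":[0,0.1,0.4],"rotation":[0,0,0]},
])

```text
time: 7.33
position: [0.3819, 0.1963, 0.1322]
tool_rot: [-1.42, 1.082, 1.481]
ft_force: [-0.4, 0.2, -1.5]
grip_width: 0.7
```

Run:
```python
from h import *
go(.389,.2506,.15,-.095,0)
```

```text
t 7.33 pos [0.3819 0.1963 0.1322] grip 0.7 F [-0.4  0.2 -1.5] q7 [-0.67 -0.04  0.15  2.05 -0.01  1.19  1.37]
tool axes
 [[-0.051 -0.948 -0.315]
 [-0.012 -0.315  0.949]
 [-0.999  0.052  0.004]]
linear total units [-0.751 -0.914  1.975] rot total units [ 0.2646 -0.0042 -0.0332]
```

Emit:
play_rows([
  {"claw":0.3,"linear":[-0.4,-0.3,0.4],"rotation":[0,-0.004,-0.034]},
  {"claw":0.3,"linear":[-0.3,-0.3,0.6],"rotation":[0,0,0]},
  {"claw":0.3,"linear":[0,-0.3,0.6],"rotation":[0,0,0]},
  {"claw":0.3,"linear":[0,0,0.4],"rotation":[0,0,0]},
  {"claw":0.3,"linear":[0,0,0],"rotation":[0.065,0,0]},
  {"claw":0.3,"linear":[0,0,0],"rotation":[0.065,0,0]},
  {"claw":0.3,"linear":[0,0,0],"rotation":[0.065,0,0]},
  {"claw":0.3,"linear":[0,0,0],"rotation":[0.065,0,0]},
  {"claw":0.3,"linear":[0,0,0],"rotation":[0,0,0]},
])

```text
time: 8.08
position: [0.3697, 0.2525, 0.1373]
tool_rot: [-1.134, 1.271, 1.153]
ft_force: [0.1, 0.7, -2.0]
grip_width: 0.7
```

Run:
```python
from h import *
go(.389,.2506,.05,-.095,0)
a=get_image("top");f=5;x,y=215,190
im=cv2.resize(a[y:y+110,x:x+130],None,fx=f,fy=f,interpolation=cv2.INTER_CUBIC);cv2.imwrite("pics/t4.png",im)
```

```text
t 8.08 pos [0.3697 0.2525 0.1373] grip 0.7 F [ 0.1  0.7 -2. ] q7 [-0.73 -0.03  0.07  2.03 -0.01  1.17  0.83]
tool axes
 [[-0.021 -0.995  0.093]
 [-0.004  0.093  0.996]
 [-1.     0.021 -0.006]]
linear total units [ 3.474 -0.848  0.016] rot total units [ 0.0013 -0.0038 -0.0132]
```

View pics/t4.png

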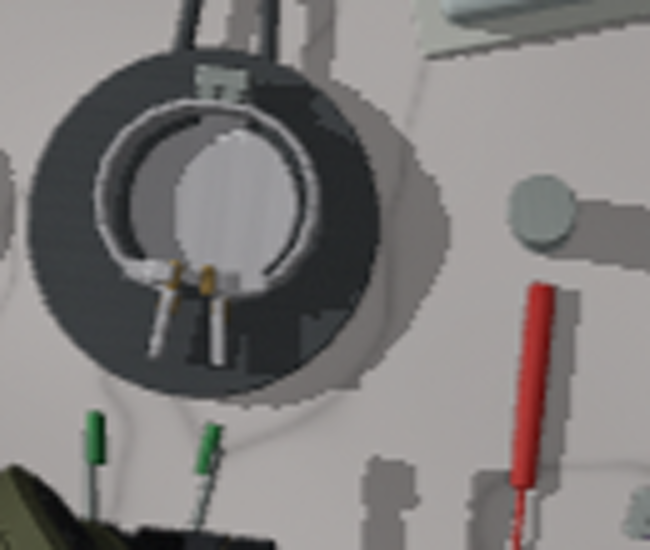

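The jaws are open ahead of the ears, with tips at crop (95,412) and (212,425) and ear tips at (153,352) and (219,360). I'll check the jaw pose in numbers.

Run:
```python
from h import *
np.set_printoptions(precision=4,suppress=True)
B=lambda l:[(215+x/5-.4,190+y/5-.4) for x,y in l]
j=w(B([(95,411),(211,424),(95,463),(203,472)]),.165);print(j)
m=(j[0]+j[1])/2;m2=(j[2]+j[3])/2;d=m-m2;print("tip mid",m,"yaw jaws",np.arctan2(d[1],d[0]),"gap",np.linalg.norm(j[0]-j[1]), "perp yaw",np.arctan2(*( (j[1]-j[0])[[0,1]]*[1,-1])))
s=get_state();e=m[:2]-s['position'][:2];print("tip from TCP",e,np.hypot(*e),"yaw",np.arctan2(e[1],e[0]))
k=w(B([(153,353),(219,361),(170,290),(217,298)]),.075);print(k)
```

```text
[[0.4751 0.2791 0.165 ]
 [0.4679 0.2077 0.165 ]
 [0.4434 0.278  0.165 ]
 [0.4386 0.2118 0.165 ]]
tip mid [0.4715 0.2434 0.165 ] yaw jaws -0.048356873679166676 gap 0.07174715355943907 perp yaw -0.10069764480522735
tip from TCP [ 0.102  -0.0089] 0.102401125050339 yaw -0.08751293459169326
[[0.5173 0.2602 0.075 ]
 [0.5125 0.2169 0.075 ]
 [0.5588 0.2503 0.075 ]
 [0.5539 0.2193 0.075 ]]
```

Emit:
play_rows([
  {"claw":0.3,"linear":[0.3,-0.4,0],"rotation":[0,-0.004,-0.013]},
  {"claw":0.3,"linear":[0.6,-0.2,0],"rotation":[0,0,0]},
  {"claw":0.3,"linear":[0.7,0,0],"rotation":[0,0,0]},
  {"claw":0.3,"linear":[0.7,0,0],"rotation":[0,0,0]},
  {"claw":0.3,"linear":[0.6,0,0],"rotation":[0,0,0]},
  {"claw":0.3,"linear":[0.3,0,0],"rotation":[0,0,0]},
  {"claw":0.3,"linear":[0,0,0],"rotation":[0,0,0]},
])

```text
time: 8.72
position: [0.3809, 0.2488, 0.0512]
tool_rot: [-1.162, 1.244, 1.161]
ft_force: [0.6, -0.5, -1.1]
grip_width: 0.702
```

Run:
```python
from h import *
go(.445,.245,.049,-.095,0)
```

```text
t 8.72 pos [0.3809 0.2488 0.0512] grip 0.702 F [ 0.6 -0.5 -1.1] q7 [-0.72  0.08  0.08  2.11 -0.01  0.96  0.87]
tool axes
 [[-0.003 -0.998  0.066]
 [-0.003  0.066  0.998]
 [-1.     0.003 -0.003]]
linear total units [ 0.081 -2.568  0.017] rot total units [ 0.0187 -0.0022 -0.0019]
```

Emit:
play_rows([
  {"claw":0.3,"linear":[0,0,0.1],"rotation":[0.02,0,0]},
  {"claw":0.3,"linear":[0,0,0],"rotation":[0,0,0]},
  {"claw":0.3,"linear":[0,-0.4,0],"rotation":[0,0,0]},
  {"claw":0.3,"linear":[0,-0.4,0],"rotation":[0,0,0]},
  {"claw":0.3,"linear":[0,0,0],"rotation":[0,0,0]},
])

```text
time: 9.13
position: [0.4027, 0.2492, 0.0525]
tool_rot: [-1.144, 1.254, 1.143]
ft_force: [-0.0, 0.0, -1.7]
grip_width: 0.702
```

Run:
```python
from h import *
go(.445,.245,.049,-.095,0)
a=get_image("top");f=8;x,y=220,220
im=cv2.resize(a[y:y+70,x:x+80],None,fx=f,fy=f,interpolation=cv2.INTER_CUBIC);cv2.imwrite("pics/t5.png",im)
```

```text
t 9.13 pos [0.4027 0.2492 0.0525] grip 0.702 F [-0.   0.  -1.7] q7 [-0.7   0.11  0.1   2.07 -0.01  0.97  0.88]
tool axes
 [[-0.002 -0.996  0.09 ]
 [-0.003  0.09   0.996]
 [-1.     0.002 -0.003]]
linear total units [ 0.136 -1.701 -0.015] rot total units [ 0.0032 -0.0022 -0.0013]
```

View pics/t5.png

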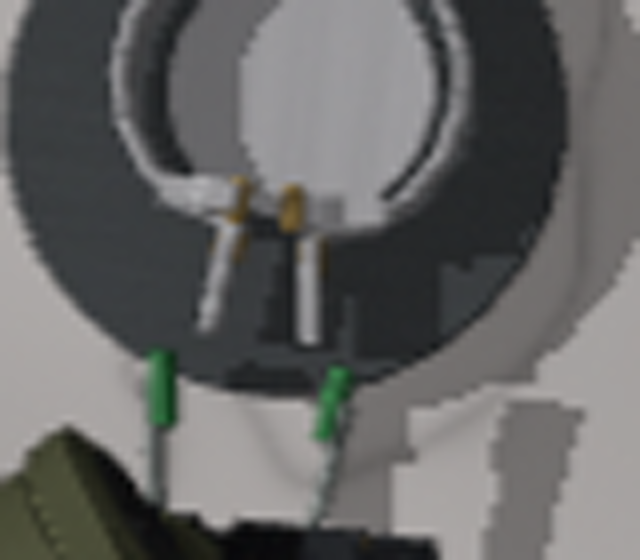

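The jaws straddle the ears' line: tips at crop (162,352) and (340,370), ear tips at (208,330) and (309,342). They sit about 1.8 mm too far to +y, so I'll trim that and advance.

Emit:
play_rows([
  {"claw":0.3,"linear":[0.1,0,-0.07],"rotation":[0,-0.002,-0.001]},
  {"claw":0.3,"linear":[0,-0.4,0],"rotation":[0,0,0]},
  {"claw":0.3,"linear":[0,-0.4,0],"rotation":[0,0,0]},
  {"claw":0.3,"linear":[0,-0.4,0],"rotation":[0,0,0]},
  {"claw":0.3,"linear":[0,-0.4,0],"rotation":[0,0,0]},
  {"claw":0.3,"linear":[0,-0.1,0],"rotation":[0,0,0]},
  {"claw":0.3,"linear":[0,0,0],"rotation":[0,0,0]},
])

```text
time: 9.77
position: [0.4502, 0.2426, 0.0501]
tool_rot: [-1.142, 1.25, 1.142]
ft_force: [0.0, 0.0, -1.6]
grip_width: 0.708
```

Run:
```python
from h import *
go(.445,.2432,.049,-.095,0)
a=get_image("top");f=8;x,y=220,220
im=cv2.resize(a[y:y+70,x:x+80],None,fx=f,fy=f,interpolation=cv2.INTER_CUBIC);cv2.imwrite("pics/t6.png",im)
```

```text
t 9.77 pos [0.4502 0.2426 0.0501] grip 0.708 F [ 0.   0.  -1.6] q7 [-0.66  0.19  0.13  1.99 -0.03  0.97  0.96]
tool axes
 [[ 0.    -0.996  0.09 ]
 [ 0.     0.09   0.996]
 [-1.    -0.     0.   ]]
linear total units [0.045 0.21  0.006] rot total units [0.0028 0.0002 0.0002]
```

View pics/t6.png

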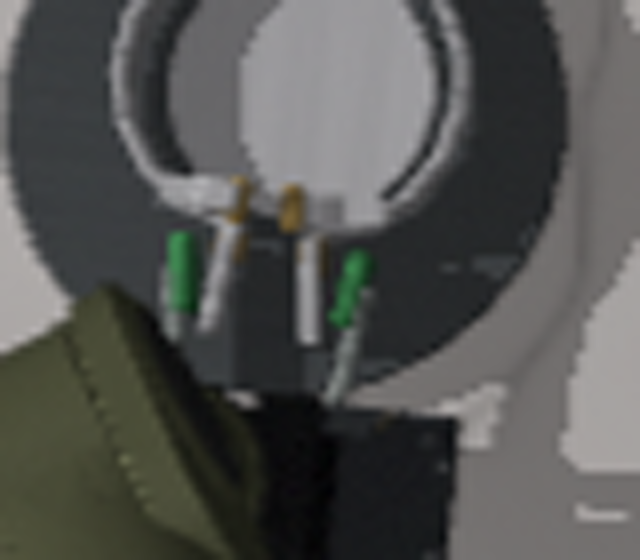

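The jaws are round both ears: left jaw at crop (180,270), right at (350,290), ears between them. They are about 5 mm deeper than planned. I'll back off 5 mm, then squeeze gradually with limited force.

Emit:
play_rows([
  {"claw":0.3,"linear":[0,0.2,0],"rotation":[0,0,0]},
  {"claw":0.32,"linear":[0,0,0],"rotation":[0,0,0]},
  {"claw":0.35,"linear":[0,0,0],"rotation":[0,0,0]},
  {"claw":0.37,"linear":[0,0,0],"rotation":[0,0,0]},
  {"claw":0.39,"linear":[0,0,0],"rotation":[0,0,0]},
  {"claw":0.41,"linear":[0,0,0],"rotation":[0,0,0]},
  {"claw":0.43,"linear":[0,0,0],"rotation":[0,0,0]},
  {"claw":0.45,"linear":[0,0,0],"rotation":[0,0,0]},
  {"claw":0.45,"linear":[0,0,0],"rotation":[0,0,0]},
], newtons=20)

```text
time: 10.57
position: [0.4425, 0.2446, 0.0502]
tool_rot: [-1.144, 1.249, 1.146]
ft_force: [-0.8, 1.3, -1.1]
grip_width: 0.561
```

Run:
```python
from h import *
go(.445,.2432,.049,-.095,0)
```

```text
t 10.57 pos [0.4425 0.2446 0.0502] grip 0.561 F [-0.8  1.3 -1.1] q7 [-0.67  0.18  0.12  2.   -0.03  0.97  0.95]
tool axes
 [[-0.    -0.996  0.087]
 [ 0.001  0.087  0.996]
 [-1.     0.001  0.001]]
linear total units [ 0.046 -0.104 -0.047] rot total units [ 0.005   0.0008 -0.0004]
```

Emit:
play_rows([
  {"claw":0.47,"linear":[0,0,0],"rotation":[0,0,0]},
  {"claw":0.49,"linear":[0,0,0],"rotation":[0,0,0]},
  {"claw":0.51,"linear":[0,0,0],"rotation":[0,0,0]},
  {"claw":0.53,"linear":[0,0,0],"rotation":[0,0,0]},
  {"claw":0.55,"linear":[0,0,0],"rotation":[0,0,0]},
  {"claw":0.57,"linear":[0,0,0],"rotation":[0,0,0]},
  {"claw":0.59,"linear":[0,0,0],"rotation":[0,0,0]},
  {"claw":0.6,"linear":[0,0,0],"rotation":[0,0,0]},
  {"claw":0.6,"linear":[0,0,0],"rotation":[0,0,0]},
  {"claw":0.6,"linear":[0,0,0],"rotation":[0,0,0]},
], newtons=22)

```text
time: 11.4
position: [0.4429, 0.2445, 0.0503]
tool_rot: [-1.143, 1.248, 1.145]
ft_force: [-0.1, -0.3, -1.7]
grip_width: 0.425
```

Run:
```python
from h import *
go(.445,.2432,.049,-.095,0)
a=get_image("top");f=8;x,y=220,220
im=cv2.resize(a[y:y+70,x:x+80],None,fx=f,fy=f,interpolation=cv2.INTER_CUBIC);cv2.imwrite("pics/t7.png",im)
```

```text
t 11.4 pos [0.4429 0.2445 0.0503] grip 0.425 F [-0.1 -0.3 -1.7] q7 [-0.67  0.18  0.12  2.   -0.03  0.97  0.95]
tool axes
 [[ 0.    -0.996  0.088]
 [ 0.001  0.088  0.996]
 [-1.     0.     0.001]]
linear total units [ 0.053 -0.087 -0.045] rot total units [ 0.0047  0.001  -0.    ]
```

View pics/t7.png

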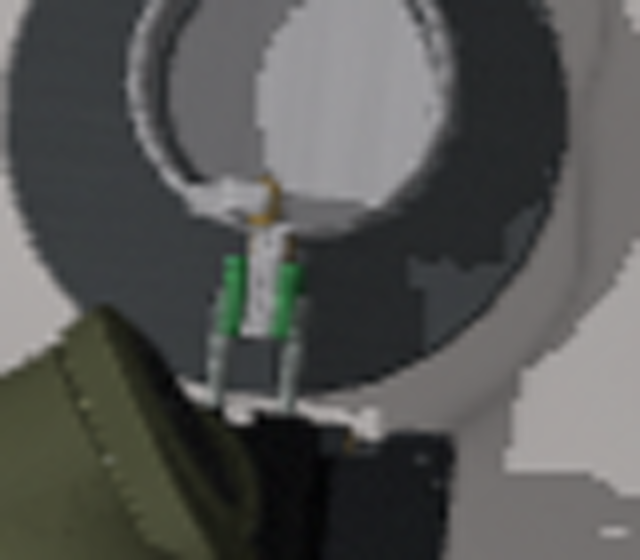

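Emit:
play_rows([
  {"claw":0.62,"linear":[0,0,0],"rotation":[0,0,0]},
  {"claw":0.62,"linear":[0,0,0],"rotation":[0,0,0]},
  {"claw":0.62,"linear":[0,0,0],"rotation":[0,0,0]},
  {"claw":0.62,"linear":[0,0,0],"rotation":[0,0,0]},
], newtons=26)

```text
time: 11.78
position: [0.443, 0.2445, 0.0503]
tool_rot: [-1.143, 1.248, 1.145]
ft_force: [-0.0, 0.9, -1.6]
grip_width: 0.425
```

The width stays at 0.425 when the grip goes from 22 to 26 N, so it is against the hard shut stop. I'll ease open to the carry width and check the stud holds.

Emit:
play_rows([
  {"claw":0.55,"linear":[0,0,0],"rotation":[0,0,0]},
  {"claw":0.48,"linear":[0,0,0],"rotation":[0,0,0]},
  {"claw":0.41,"linear":[0,0,0],"rotation":[0,0,0]},
  {"claw":0.35,"linear":[0,0,0],"rotation":[0,0,0]},
  {"claw":0.32,"linear":[0,0,0],"rotation":[0,0,0]},
  {"claw":0.32,"linear":[0,0,0],"rotation":[0,0,0]},
], newtons=14)

```text
time: 12.28
position: [0.4423, 0.2437, 0.0499]
tool_rot: [-1.143, 1.251, 1.145]
ft_force: [-0.2, 0.1, -1.8]
grip_width: 0.662
```

Run:
```python
from h import *
go(.385,.25,.049,-.095,0)
a=get_image("top");f=8;x,y=220,220
im=cv2.resize(a[y:y+70,x:x+80],None,fx=f,fy=f,interpolation=cv2.INTER_CUBIC);cv2.imwrite("pics/t8.png",im)
```

```text
t 12.28 pos [0.4423 0.2437 0.0499] grip 0.662 F [-0.2  0.1 -1.8] q7 [-0.67  0.18  0.12  2.   -0.03  0.97  0.95]
tool axes
 [[-0.002 -0.996  0.088]
 [ 0.     0.088  0.996]
 [-1.     0.002 -0.   ]]
linear total units [0.04  2.304 0.05 ] rot total units [ 0.0044 -0.     -0.001 ]
```

View pics/t8.png

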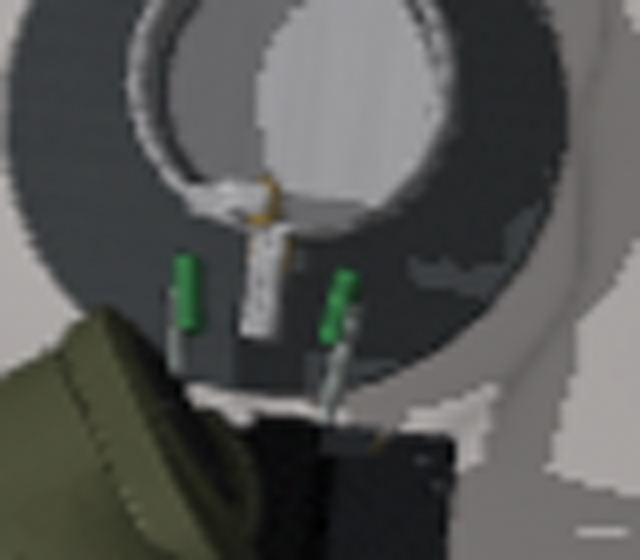

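The ears stay together at crop (262,285) with the jaws clear on both sides, so the mould is clicked shut. Backing out and lifting.

Emit:
play_rows([
  {"claw":0.31,"linear":[0,0.3,0],"rotation":[0,0,0]},
  {"claw":0.3,"linear":[0,0.5,0],"rotation":[0,0,0]},
  {"claw":0.3,"linear":[0,0.5,0],"rotation":[0,0,0]},
  {"claw":0.3,"linear":[0,0.5,0],"rotation":[0,0,0]},
  {"claw":0.3,"linear":[0,0.4,0],"rotation":[0,0,0]},
  {"claw":0.3,"linear":[-0.4,0,0],"rotation":[0,0,0]},
  {"claw":0.3,"linear":[-0.8,0,0],"rotation":[0,0,0]},
  {"claw":0.3,"linear":[-0.9,0,0],"rotation":[0,0,0]},
  {"claw":0.3,"linear":[-0.9,0,0],"rotation":[0,0,0]},
  {"claw":0.3,"linear":[-0.9,0,0],"rotation":[0,0,0]},
])

```text
time: 13.17
position: [0.3744, 0.2465, 0.148]
tool_rot: [-1.148, 1.261, 1.151]
ft_force: [-0.1, 1.3, -1.5]
grip_width: 0.7
```

Emit:
play_rows([
  {"claw":0.3,"linear":[-0.6,0,0],"rotation":[0,0,0]},
  {"claw":0.3,"linear":[-0.2,0,0],"rotation":[-0.065,0,0]},
  {"claw":0.3,"linear":[0,0,0],"rotation":[-0.065,0,0]},
  {"claw":0.3,"linear":[0,0,0],"rotation":[-0.065,0,0]},
  {"claw":0.3,"linear":[0,0,0],"rotation":[-0.065,0,0]},
  {"claw":0.3,"linear":[0,0,0],"rotation":[0,0,0]},
])

```text
time: 13.67
position: [0.3778, 0.2497, 0.1824]
tool_rot: [-1.458, 1.018, 1.455]
ft_force: [-0.5, 0.1, -1.1]
grip_width: 0.7
```

Run:
```python
from h import *
go(.64,-.195,.16,.33,0)
```

```text
t 13.67 pos [0.3778 0.2497 0.1824] grip 0.7 F [-0.5  0.1 -1.1] q7 [-0.74 -0.08  0.09  1.98  0.01  1.24  1.27]
tool axes
 [[ 0.006 -0.941 -0.338]
 [ 0.005 -0.338  0.941]
 [-1.    -0.007  0.003]]
linear total units [  0.868  -3.854 -20.29 ] rot total units [0.0094 0.0017 0.0044]
```

Emit:
play_rows([
  {"claw":0.3,"linear":[0,-0.08,-0.4],"rotation":[0.009,0,0]},
  {"claw":0.3,"linear":[0,-0.13,-0.7],"rotation":[0,0,0]},
  {"claw":0.3,"linear":[0,-0.17,-0.9],"rotation":[0,0,0]},
  {"claw":0.3,"linear":[0,-0.17,-0.9],"rotation":[0,0,0]},
  {"claw":0.3,"linear":[0,-0.17,-0.9],"rotation":[0,0,0]},
  {"claw":0.3,"linear":[0,-0.17,-0.9],"rotation":[0,0,0]},
  {"claw":0.3,"linear":[0,-0.17,-0.9],"rotation":[0,0,0]},
  {"claw":0.3,"linear":[0,-0.17,-0.9],"rotation":[0,0,0]},
  {"claw":0.3,"linear":[0,-0.17,-0.9],"rotation":[0,0,0]},
  {"claw":0.3,"linear":[0,-0.17,-0.9],"rotation":[0,0,0]},
])

```text
time: 14.5
position: [0.4827, 0.0552, 0.1857]
tool_rot: [-1.43, 1.038, 1.423]
ft_force: [0.6, 0.1, -2.0]
grip_width: 0.701
```

Emit:
play_rows([
  {"claw":0.3,"linear":[0,-0.17,-0.9],"rotation":[0,0,0]},
  {"claw":0.3,"linear":[0,-0.17,-0.9],"rotation":[0,0,0]},
  {"claw":0.3,"linear":[0,-0.17,-0.9],"rotation":[0,0,0]},
  {"claw":0.3,"linear":[0,-0.17,-0.9],"rotation":[0,0,0]},
  {"claw":0.3,"linear":[0,-0.17,-0.9],"rotation":[0,0,0]},
  {"claw":0.3,"linear":[0,-0.17,-0.9],"rotation":[0,0,0]},
  {"claw":0.3,"linear":[0,-0.17,-0.9],"rotation":[0,0,0]},
  {"claw":0.3,"linear":[0,-0.17,-0.9],"rotation":[0,0,0]},
  {"claw":0.3,"linear":[0,-0.13,-0.7],"rotation":[0,0,0]},
  {"claw":0.3,"linear":[0,0,-0.3],"rotation":[0,0,0]},
])

```text
time: 15.33
position: [0.5778, -0.1548, 0.1882]
tool_rot: [-1.402, 1.068, 1.388]
ft_force: [0.0, 0.7, -1.1]
grip_width: 0.702
```

Run:
```python
from h import *
go(.64,-.195,.06,.33,0)
```

```text
t 15.33 pos [ 0.5778 -0.1548  0.1882] grip 0.702 F [ 0.   0.7 -1.1] q7 [-0.26  0.24  0.56  1.66 -0.14  1.27  2.16]
tool axes
 [[ 0.011 -0.967 -0.255]
 [ 0.001 -0.255  0.967]
 [-1.    -0.011 -0.002]]
linear total units [ 5.151 -1.938 -2.182] rot total units [-0.046  -0.0013  0.0071]
```

Emit:
play_rows([
  {"claw":0.3,"linear":[0,-0.5,-0.55],"rotation":[0,0,0]},
  {"claw":0.3,"linear":[0,-0.5,-0.55],"rotation":[0,0,0]},
  {"claw":0.3,"linear":[0,-0.5,-0.55],"rotation":[0,0,0]},
  {"claw":0.3,"linear":[0,-0.5,-0.55],"rotation":[0,0,0.007]},
  {"claw":0.3,"linear":[0,0,0],"rotation":[-0.046,0,0]},
  {"claw":0.3,"linear":[0.5,0,0],"rotation":[0,0,0]},
  {"claw":0.3,"linear":[0.8,0,0],"rotation":[0,0,0]},
  {"claw":0.3,"linear":[0.8,0,0],"rotation":[0,0,0]},
  {"claw":0.3,"linear":[0.7,0,0],"rotation":[0,0,0]},
  {"claw":0.3,"linear":[0.2,0,0],"rotation":[0,0,0]},
])

```text
time: 16.17
position: [0.6373, -0.2014, 0.1097]
tool_rot: [-1.424, 1.055, 1.429]
ft_force: [-0.6, -0.1, -1.4]
grip_width: 0.703
```

Run:
```python
from h import *
go(.64,-.195,.04,.33,0)
```

```text
t 16.17 pos [ 0.6373 -0.2014  0.1097] grip 0.703 F [-0.6 -0.1 -1.4] q7 [-0.14  0.47  0.54  1.55 -0.25  1.19  2.31]
tool axes
 [[-0.003 -0.956 -0.295]
 [-0.    -0.295  0.956]
 [-1.     0.003  0.001]]
linear total units [ 2.787 -0.186  0.209] rot total units [-0.0197  0.0005 -0.0019]
```

Emit:
play_rows([
  {"claw":0.3,"linear":[0.3,-0.1,0.1],"rotation":[-0.015,0,0]},
  {"claw":0.3,"linear":[0.6,-0.1,0.1],"rotation":[0,0,0]},
  {"claw":0.3,"linear":[0.7,0,0],"rotation":[0,0,0]},
  {"claw":0.3,"linear":[0.6,0,0],"rotation":[0,0,0]},
  {"claw":0.3,"linear":[0.4,0,0],"rotation":[0,0,0]},
  {"claw":0.3,"linear":[0,0,0],"rotation":[0,0,0]},
])

```text
time: 16.67
position: [0.6392, -0.1909, 0.0411]
tool_rot: [-1.438, 1.039, 1.446]
ft_force: [-1.7, -0.2, -2.2]
grip_width: 0.698
```

Run:
```python
from h import *
go(.64,-.195,.029,.33,0)
a=get_image("scene");cv2.imwrite("pics/s9.png",cv2.resize(a[150:290,180:340],None,fx=4,fy=4,interpolation=cv2.INTER_CUBIC))
```

```text
t 16.67 pos [ 0.6392 -0.1909  0.0411] grip 0.698 F [-1.7 -0.2 -2.2] q7 [-0.13  0.54  0.51  1.61 -0.29  1.08  2.35]
tool axes
 [[-0.004 -0.949 -0.316]
 [ 0.003 -0.316  0.949]
 [-1.     0.003  0.004]]
linear total units [ 0.482  0.019 -0.169] rot total units [-0.0052  0.0025 -0.0016]
```

View pics/s9.png

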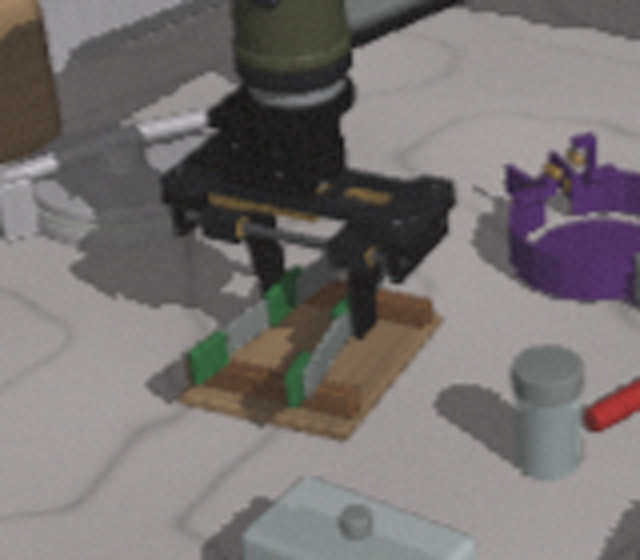

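The tongs hang level just over both bars, jaws at crop (208,355) and (295,382). Lowering and releasing.

Emit:
play_rows([
  {"claw":0.3,"linear":[0.2,0,-0.1],"rotation":[0,0,0]},
  {"claw":0.3,"linear":[0.2,0,-0.05],"rotation":[0,0,0]},
  {"claw":0.3,"linear":[0.1,0,0],"rotation":[0,0,0]},
  {"claw":0.3,"linear":[0,0,0],"rotation":[0,0,0]},
])

```text
time: 17.05
position: [0.6435, -0.1955, 0.0322]
tool_rot: [-1.443, 1.036, 1.44]
ft_force: [0.1, -0.8, -1.5]
grip_width: 0.7
```

Emit:
play_rows([
  {"claw":0.3,"linear":[0.1,0,0],"rotation":[0,0,0]},
  {"claw":0.3,"linear":[0.08,0,0],"rotation":[0,0,0]},
  {"claw":0.3,"linear":[0,0,0],"rotation":[0,0,0]},
])

```text
time: 17.3
position: [0.6443, -0.1962, 0.0285]
tool_rot: [-1.444, 1.036, 1.438]
ft_force: [-0.0, -0.4, -1.9]
grip_width: 0.706
```

Emit:
play_rows([
  {"claw":0.3,"linear":[0.06,0,0],"rotation":[0,0,0]},
  {"claw":0.3,"linear":[0.06,0,0],"rotation":[0,0,0]},
  {"claw":0.3,"linear":[0,0,0],"rotation":[0,0,0]},
])

```text
time: 17.55
position: [0.6451, -0.1962, 0.0278]
tool_rot: [-1.445, 1.034, 1.437]
ft_force: [0.7, -0.6, -1.6]
grip_width: 0.704
```

Emit:
play_rows([
  {"claw":0.3,"linear":[0.08,0,0],"rotation":[0,0,0]},
  {"claw":0.25,"linear":[0,0,0],"rotation":[0,0,0]},
  {"claw":0.2,"linear":[0,0,0],"rotation":[0,0,0]},
  {"claw":0.1,"linear":[0,0,0],"rotation":[0,0,0]},
  {"claw":0,"linear":[0,0,0],"rotation":[0,0,0]},
  {"claw":0,"linear":[0,0,0],"rotation":[0,0,0]},
  {"claw":0,"linear":[0,0,0],"rotation":[0,0,0]},
])

```text
time: 18.13
position: [0.646, -0.1965, 0.0263]
tool_rot: [-1.447, 1.033, 1.435]
ft_force: [-0.2, -0.5, -0.1]
grip_width: 0.977
```

Run:
```python
from h import *
go(.64,-.195,.15,.33,0)
```

```text
t 18.13 pos [ 0.646  -0.1965  0.0263] grip 0.977 F [-0.2 -0.5 -0.1] q7 [-0.12  0.56  0.5   1.61 -0.3   1.05  2.36]
tool axes
 [[ 0.009 -0.949 -0.316]
 [ 0.001 -0.316  0.949]
 [-1.    -0.009 -0.002]]
linear total units [-4.951  0.165  0.123] rot total units [-0.0054 -0.0013  0.0056]
```

Released, with no load left on the tool. I'll rise straight up, then move back so the top camera can see.

Emit:
play_rows([
  {"claw":0,"linear":[-0.3,0,0],"rotation":[0,0,0]},
  {"claw":0,"linear":[-0.6,0,0],"rotation":[0,0,0]},
  {"claw":0,"linear":[-0.9,0,0],"rotation":[0,0,0]},
  {"claw":0,"linear":[-0.9,0,0],"rotation":[0,0,0]},
  {"claw":0,"linear":[-0.9,0,0],"rotation":[0,0,0]},
  {"claw":0,"linear":[-0.9,0,0],"rotation":[0,0,0]},
  {"claw":0,"linear":[-0.5,0.5,0],"rotation":[0,0,0]},
  {"claw":0,"linear":[-0.3,0.9,0],"rotation":[0,0,0]},
  {"claw":0,"linear":[0,0.9,0],"rotation":[0,0,0]},
  {"claw":0,"linear":[0,0.9,0],"rotation":[0,0,0]},
])

```text
time: 18.97
position: [0.5725, -0.2206, 0.1759]
tool_rot: [-1.458, 1.025, 1.429]
ft_force: [-0.6, 0.4, -0.2]
grip_width: 0.998
```

Emit:
play_rows([
  {"claw":0,"linear":[0,0.9,0],"rotation":[0,0,0]},
  {"claw":0,"linear":[0,0.7,0.4],"rotation":[0,0,0]},
  {"claw":0,"linear":[0,0.6,0.4],"rotation":[0,0,0]},
  {"claw":0,"linear":[0,0.3,0.3],"rotation":[0,0,0]},
  {"claw":0,"linear":[0,0,0],"rotation":[0,0,0]},
  {"claw":0,"linear":[0,0,0],"rotation":[0,0,0]},
])

```text
time: 19.47
position: [0.4981, -0.2211, 0.1852]
tool_rot: [-1.459, 1.024, 1.411]
ft_force: [0.9, 0.2, 0.9]
grip_width: 1.0
```

Run:
```python
from h import *
print(get_state()['position'],get_state()['qd'].round(3))
a=get_image("top");f=3.2;x,y=200,150
cv2.imwrite("pics/t10.png",cv2.resize(a[y:y+180,x:x+240],None,fx=f,fy=f,interpolation=cv2.INTER_CUBIC))
b=get_image("scene");cv2.imwrite("pics/s10.png",b)
```

```text
[ 0.4980543  -0.22112978  0.18516257] [ 0.002 -0.041 -0.002  0.003  0.005  0.017 -0.009]
```

View pics/t10.png

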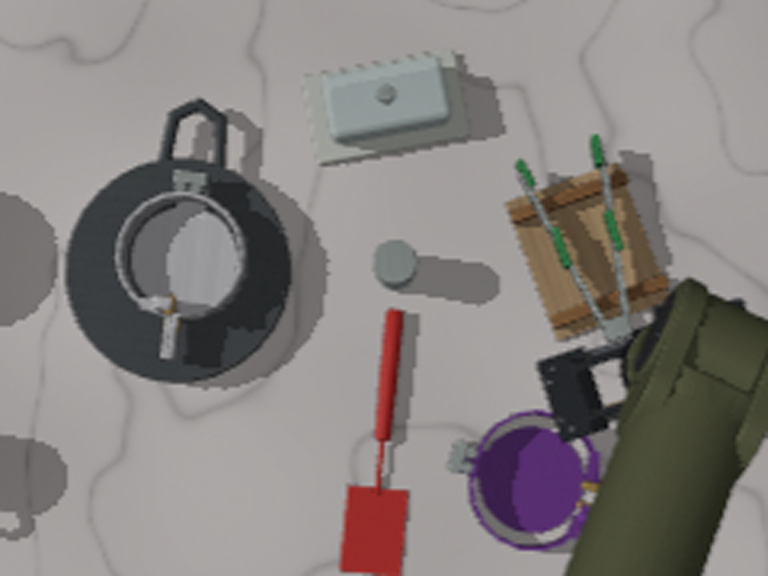

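The mould is shut, with its ears together at crop (170,335). The tongs lie across both bars, sleeves at (562,247) and (613,230), and the hinge is on the near bar at (618,325). I'll check the numbers, then hand in.

Run:
```python
from h import *
B=lambda l:[(200+x/3.2-.4,150+y/3.2-.4) for x,y in l]
q=w(B([(562,247),(613,230),(521,162),(596,137),(618,327)]),.056);o=(q[0]+q[1])/2;d=(q[2]+q[3])/2-q[4]
print("tongs",o.round(4),"yaw",np.arctan2(d[1],d[0]).round(3),"off rest",np.hypot(*(o[:2]-[.6407,-.198])).round(4))
m=w(B([(117,255),(246,255)]),.075).mean(0);print("ring mid y",m.round(4))
s=get_state();print(s['position'],np.abs(s['qd']).max(),s['ft_force'].round(1))
close_job()
```

```text
tongs [ 0.6443 -0.1943  0.056 ] yaw 0.317 off rest 0.0052
ring mid y [0.6198 0.2267 0.075 ]
[ 0.49862465 -0.22120916  0.18478847] 0.023694059387139626 [ 0.  -0.5  0.3]
the job is handed in; nothing more can be done
```

The mould is clicked shut on the griddle, and the tongs are back across both bars of the rest, released. I handed the job in at about 19.5 s of the 54 s allowed.

- **Squeeze:** I ramped the grip up to 22 N, and the opening stopped at 0.425. Raising it to 26 N moved nothing, so I took the mould as shut. By the spring figures given, that is roughly 18 N on the two ears together.
- **Stud:** the ears stayed together after I opened the tongs, and again in the final top view.
- **Tongs:** they lie about 5 mm from the rest centre at a yaw of 0.32 rad, against about 0.35 for the rest, with the arm well clear.
- **Mould and bystanders:** the ring's measured centre is within a few millimetres of where it started. The salt shaker, spatula and butter dish look unmoved in the final picture. I did not check the bowl, mug, arepa press or oil bottle, because they are outside that crop.

No check failed. The mould's joint angle and the ear force could only be inferred from the opening and the pictures, not measured.

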